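Roll the finds boxes under the scan bridge

TASK

Record the finds boxes: set each box on the infeed of the roller track, roll it along the rollers under the scan bar (never over or round it, and without knocking the bridge) right up to the end stop, and lift it off only there. Stand all the boxes upright, flat on the felt inside the wooden tray, and leave the jar, brush and pick alone. There are two or three boxes, in any order.

Things in the scene. Friction and masses are not known exactly. Their poses are not given: they have to be found in the camera images.
- boxA: finds box with a green bronze disc: stiff brown board box 60 wide (x) x 100 long (y) x 58 high, 0.25 to 0.4 kg, filled with off-white foam; the find is fixed and stands below the rim. Origin: centre of its underside, z up. 2 or 3 boxes are present (an absent one reads None); they start on the bench between robot and track, on the infeed side (smaller y) of the bridge
- boxB: finds box with two terracotta pot sherds: stiff brown board box 60 wide (x) x 100 long (y) x 58 high, 0.25 to 0.4 kg, filled with off-white foam; the find is fixed and stands below the rim. Origin: centre of its underside, z up. 2 or 3 boxes are present (an absent one reads None); they start on the bench between robot and track, on the infeed side (smaller y) of the bridge
- boxC: finds box with two ivory-coloured bone pins: stiff brown board box 60 wide (x) x 100 long (y) x 58 high, 0.25 to 0.4 kg, filled with off-white foam; the find is fixed and stands below the rim. Origin: centre of its underside, z up. 2 or 3 boxes are present (an absent one reads None); they start on the bench between robot and track, on the infeed side (smaller y) of the bridge
- track: level roller track, fixed, 670 long (y), 88 wide. Two aluminium side profiles guide the box: 72 apart inside, tops 67 above the bench, 12 above the rollers; a steel plate as high closes the infeed end at y = -326. Origin on the bench under its middle; y runs (about along world y) from infeed to end stop, x across, away from the robot
- infeed (a point): point on the roller tops (55 above the bench), on the centreline, 220 before the track's middle: a good place for the centre of a box being set on. The 24 steel rollers, dia. 20, pitch 26, turn freely: a box rolls with well under 0.5 N and coasts a few cm when pushed and let go
- stop (a point): end stop: point on the centreline at roller-top height, on the rubber face of the steel plate that ends the track, 320 beyond its middle; plate top 30 above the rollers. A box fully home has its centre 50 before this point. Axes as the track's
- bridge: scan bridge, fixed astride the track where it is clamped this time: two grey posts, 22 along the track, 148 apart inside, feet 40 along it; a grey control box at the far post, 95 to 129 from the centreline, reaches 148 above the bench. Origin on the bench, on the centreline below the middle of the bar; y along the track towards the stop
- bar (a point): middle of the underside of the scan bridge's bar: black, with a white light strip below, 184 long across the track, 30 along it, 16 thick. Underside 126 above the bench, 71 above the rollers, so a box passes beneath with 13 to spare; top 142 above the bench
- tray: shallow wooden tray with grey felt floor, fixed beside the outfeed half of the track: 160 (x) x 360 (y) outside, 150 x 350 inside; felt 6 and rim 18 above the bench. Origin on the bench under its middle. Three boxes fit in a row along its y
- jar: bystander: small clear jar with white lid, dia. 56, 55 high, origin under its centre
- brush: bystander: slim dark red artist's brush, 220 long, 9 thick, lying beyond the infeed half of the track, origin under its middle, y along it
- pick: bystander: slim steel hand pick, 160 long, 9 thick, lying beyond the outfeed half of the track, origin under its middle, y along it

How it is judged (in metres and radians):
On the way:
1. a box has been rolled home: it stands on the rollers against the end stop (((y of boxA in the frame of stop between -0.058 and -0.044 m and x of boxA in the frame of stop between -0.02 and 0.02 m and z of boxA in the frame of stop between -0.006 and 0.006 m and linear speed of boxA below 0.03 m/s) or (y of boxB in the frame of stop between -0.058 and -0.044 m and x of boxB in the frame of stop between -0.02 and 0.02 m and z of boxB in the frame of stop between -0.006 and 0.006 m and linear speed of boxB below 0.03 m/s) or (y of boxC in the frame of stop between -0.058 and -0.044 m and x of boxC in the frame of stop between -0.02 and 0.02 m and z of boxC in the frame of stop between -0.006 and 0.006 m and linear speed of boxC below 0.03 m/s))), for 0.2 s.
At the end, for the whole second after the job is handed in: every box present stands upright (within 0.15 rad), flat on the felt floor inside the tray's rim (not on the rim, not on another box), released (x of boxA in the frame of tray between -0.075 and 0.075 m and y of boxA in the frame of tray between -0.175 and 0.175 m and z of each of boxA, boxB, boxC in the frame of tray below 0.011 m and angle between each of boxA, boxB, boxC's own z axis and vertical below 0.15 rad and x of boxB in the frame of tray between -0.075 and 0.075 m and y of boxB in the frame of tray between -0.175 and 0.175 m and x of boxC in the frame of tray between -0.075 and 0.075 m and y of boxC in the frame of tray between -0.175 and 0.175 m); the robot touches nothing.
It fails at once if a box passes the line of the bar (20 mm either side) over or round the bridge: over 30 mm off the centreline or 25 mm above the rollers ((y of boxA in the frame of bridge between -0.02 and 0.02 m and (x of boxA in the frame of bridge above 0.03 m or x of boxA in the frame of bridge below -0.03 m or z of boxA in the frame of bridge above 0.08 m)) or (y of boxB in the frame of bridge between -0.02 and 0.02 m and (x of boxB in the frame of bridge above 0.03 m or x of boxB in the frame of bridge below -0.03 m or z of boxB in the frame of bridge above 0.08 m)) or (y of boxC in the frame of bridge between -0.02 and 0.02 m and (x of boxC in the frame of bridge above 0.03 m or x of boxC in the frame of bridge below -0.03 m or z of boxC in the frame of bridge above 0.08 m))).
It fails at once if past the bridge, a box is lifted off the rollers (15 mm or more) while more than 16 mm short of the end stop ((y of boxA in the frame of bridge above 0 m and y of boxA in the frame of stop below -0.066 m and x of boxA in the frame of stop between -0.05 and 0.05 m and z of boxA in the frame of stop between 0.015 and 0.045 m and contact force between the fingers and boxA above 0.5 N) or (y of boxB in the frame of bridge above 0 m and y of boxB in the frame of stop below -0.066 m and x of boxB in the frame of stop between -0.05 and 0.05 m and z of boxB in the frame of stop between 0.015 and 0.045 m and contact force between the fingers and boxB above 0.5 N) or (y of boxC in the frame of bridge above 0 m and y of boxC in the frame of stop below -0.066 m and x of boxC in the frame of stop between -0.05 and 0.05 m and z of boxC in the frame of stop between 0.015 and 0.045 m and contact force between the fingers and boxC above 0.5 N)).
It fails at once if the bridge is knocked by the robot with more than 20 N (contact force between any of the fingers, the arm and bridge above 20 N).
It fails at once if the jar, brush or pick is moved by more than 30 mm (distance of any of jar, brush, pick from where it was at the start of the episode above 0.03 m).
Of boxA, boxB, boxC only 2 to 3 are there at a start; the rules pass over those that are not, and their reading is None.
At some moment in a run one of boxA, boxB, boxC may be knocked a few centimetres aside while the robot is not near it.
Once in a run the grip may slacken for a moment while it holds something.
It also fails if it takes over 210 s, if anything falls off the work surface, if the arm or the gripper's body presses on something with over 40 N, if the wrist force passes 120 N, or if a joint passes its speed limit or range.

ROBOT

A 6-joint arm with a two-finger parallel gripper is mounted at the origin on the work surface. World frame = base frame: x ahead of the robot, y to its left, z up, the work surface at z = 0. Lengths are in m, angles in degrees, forces in N, time in s.
With the tool pointing down it reaches from about 0.4 to 0.825 m from the base axis. Payload 7 kg.
Tool frame: the origin (TCP) lies midway between the tips of the shut fingers; the grasp point (between the pads) lies 19 mm behind it; z points along the fingers, y is the direction in which the jaws open and shut (so a half turn about z gives the same grasp; the last joint's range is limited). The gripper opens to 88 mm and grips with 3 to 60 N. Pads are 19 mm wide; open, the fingers measure 130 mm over their backs; the gripper's body (78 mm by 193 mm) begins 47 mm behind the grasp point.
Start: joints at [81.939, 20.546, 0.682, 0, -70.136, -16.507], TCP at [0.281, 0.614, 0.227] pointing down, gripper open.
Joint ranges: [-176.03, 176.03], [-82.01, 121.73], [-58.28, 71.71], [-173.87, 95.51], [-174.79, -0.11], [-173.66, 173.66]. Speed limits (degrees/s): [136.94, 136.94, 172.46, 180, 180, 180].

INTERFACE

Orientations are given as [roll, pitch, yaw] about the fixed x, y, z axes, in that order (R = Rz(yaw) Ry(pitch) Rx(roll)).
In Python, from plant import ctrl gives the robot as it stands. The module is installed in compiled form; this text tells all that it offers.
- The arm moves only by the tool arm_command, never from a script. Its argument "targets" is a list that holds one entry, the list of rows, each a list of 7 numbers: the turn, a rotation vector about the world's x, y, z in rad, then the shift along the world's x, y, z in cm, then the opening, from 0 (shut) to 1 (fully open). A call has 1 to 8 rows; each row is the pose to reach, as a shift and turn from the pose commanded when the call began; what a row does not reach only later rows make up. A row lasts 1/12 s, in which the tool goes at most 41.7 mm and 7.16 degrees, less where a joint would pass 70% of its speed; a pose out of reach is approached as far as the arm can. A call with a gripper value outside its range is refused whole. The fingers move at their own pace and stop on an object; the grip force is fixed at half the most. Time passes only in rows, so rows that repeat a pose let the fingers close. It gives the time, the measured TCP pose, the force and the opening at its end, in the units of the state.
- ctrl.get_obs(): the state, without advancing time (a new reading comes with each control period).
- ctrl.snapshot(name): name is "scene" or "side" or "wrist"; returns the picture (420x560x3 uint8, blue, green, red); there is no depth.
- ctrl.camera_model(name): a dict with "K" (3x3 intrinsics, pixels), "xyz" and "rotation" of the camera in the world. Camera axes: x right, y up, looking along -z (the intrinsics and any distortion apply to the point x, -y, -z); pixel columns grow to the right and rows downward; lengths in m; the calibration is good to about 2 mm. A picture is of the moment at which its call begins: read the wrist's pose just before it. camera_model takes no time and is no camera call; for the wrist camera it gives the pose at the moment of the call.
- ctrl.close_job(): hands the job in, once; it reports no verdict.
The state is a dict: "clock": time; "joint_pos": joint angles; "qvel": joint speeds; "tau": joint torques, N m; "tool_pos": TCP position; "orientation": TCP orientation; "force": force on the tool from outside, world axes, zero at the start; "moment": the same for the moment, N m; "opening": finger opening in m.
Only numpy, scipy, OpenCV 4.12 (cv2) and the standard library are available. Lean on these libraries where they do the work, as an engineer would, in place of code of your own. Each camera call takes 0.05 s, during which the arm holds its last target. There are 200 camera calls.

## Working session

There is one attempt and no reset: what is moved stays moved. The work goes in short steps, Python scripts to look and compute and a tool call to move; the robot and the scene stay as the last step left them, time stands still between calls to the robot, and variables do not carry over. Pictures are saved under pics/ and viewed, about 12 in all and at most 16, crops included, and the job is handed in when it is done.

Besides the shell and the picture viewer there is one more tool, called after "Call:" as name([rows], argument=value, ...), one row to a line, values as JSON. arm_command: Moves the arm, as the interface text tells. Its arguments: {"type":"object","properties":{"targets":{"type":"array","items":{"type":"array","items":{"type":"array","items":{"type":"number"}}}}},"required":["targets"]}

```bash
mkdir -p pics; cat > h.py <<'E'
import numpy as np, cv2
from plant import ctrl
from scipy.spatial.transform import Rotation as Ro
def cam(n):
    m=ctrl.camera_model(n); return np.array(m["K"]),np.array(m["xyz"]),np.array(m["rotation"]),m
def pix2w(M,u,v,z):
    K,c,R,_=M; d=R@(np.array([1,-1,-1])*(np.linalg.inv(K)@[u,v,1])); return c+d*(z-c[2])/d[2]
def w2pix(M,p):
    K,c,R,_=M; q=R.T@(np.array(p)-c)*[1,-1,-1]; q=K@q; return q[:2]/q[2]
def snap(n,name):
    M=cam(n); im=ctrl.snapshot(n); cv2.imwrite(f"pics/{name}.png",im); return M,im
E
python3 - <<'E'
from h import *
for n in("scene","side"):
    M,im=snap(n,n+"0"); print(M[3])
print(ctrl.get_obs())
a,b=cv2.imread("pics/scene0.png"),cv2.imread("pics/side0.png")
cv2.imwrite("pics/s0.png",cv2.resize(a,(800,600)));cv2.imwrite("pics/d0.png",cv2.resize(b,(800,600)))
E
```

```text
{'K': array([[496.04432726,   0.        , 281.38268498],
       [  0.        , 496.04432726, 201.98330414],
       [  0.        ,   0.        ,   1.        ]]), 'xyz': array([1.28715369, 0.31551956, 0.85082854]), 'rotation': array([ 46.99693468,   0.74167738, 115.3013689 ])}
{'K': array([[407.3073349 ,   0.        , 276.82264717],
       [  0.        , 407.3073349 , 211.54620806],
       [  0.        ,   0.        ,   1.        ]]), 'xyz': array([ 0.15472907, -0.74633132,  0.61110369]), 'rotation': array([ 58.7356911 ,   0.38664717, -28.53303104])}
{'clock': 0.1, 'joint_pos': array([ 8.19391590e+01,  2.05870291e+01,  6.38750286e-01, -1.83549768e-02,
       -7.01332994e+01, -1.65073328e+01]), 'qvel': array([-0.04460192, -0.07105492,  0.07919673,  0.01471462, -0.07345787,
       -0.02465782]), 'tau': array([-4.23403408e-04, -5.84160233e+01,  2.93750972e+01,  7.01531410e+00,
        1.01638897e-02, -5.79012908e-05]), 'tool_pos': array([0.28048462, 0.61349637, 0.22571575]), 'orientation': array([ 1.79916881e+02, -6.63717287e-03, -2.45744189e+01]), 'force': array([-0.37636611,  0.49824439, -0.3761952 ]), 'moment': array([0.01384543, 0.00577581, 0.00356779]), 'opening': 0.08792448250789435}
```

View pics/s0.png

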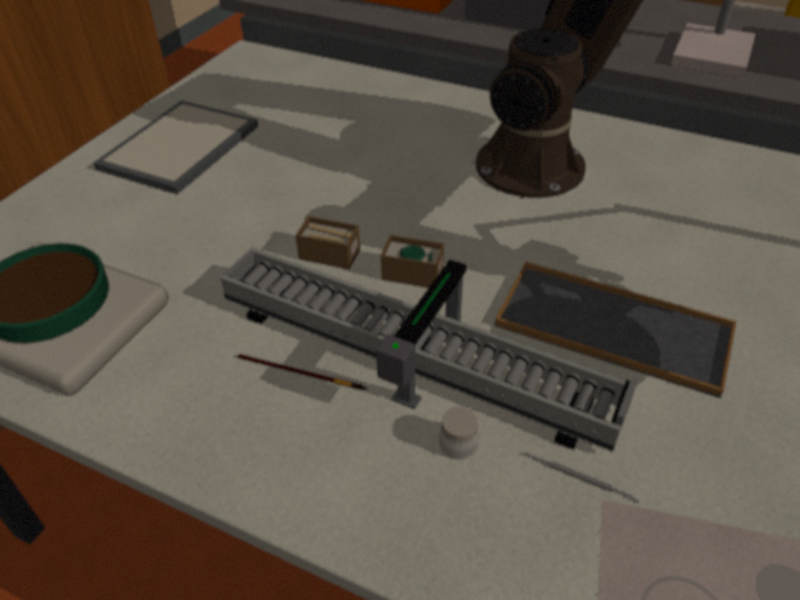

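View pics/d0.png

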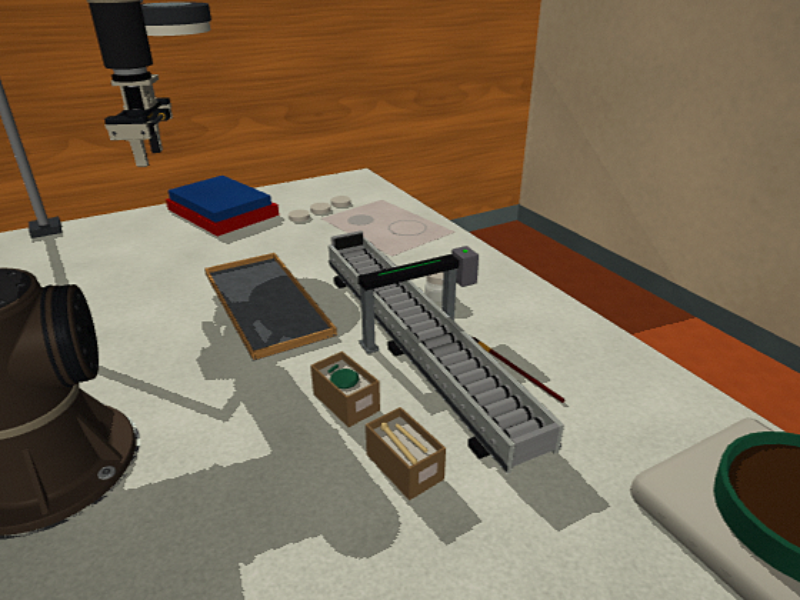

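The scene shows two boxes: A (green disc) at about (412,255) and C (bone pins) at about (328,238) in the 800-px view. The bridge bar runs from (455,268) to (395,345), and the tray is on the right. I'll zoom in on both views to measure.

```bash
sed -i 's/np.array(m\["rotation"\])/Ro.from_euler("xyz",m["rotation"],degrees=True).as_matrix()/' h.py
python3 - <<'E'
from h import *
a,b=cv2.imread("pics/scene0.png"),cv2.imread("pics/side0.png")
c=cv2.resize(a[140:340,150:530],(760,400),interpolation=cv2.INTER_CUBIC)
cv2.imwrite("pics/c1.png",cv2.convertScaleAbs(c,alpha=1.6))
c=cv2.resize(b[150:360,130:410],(800,600),interpolation=cv2.INTER_CUBIC)
cv2.imwrite("pics/c2.png",c)
E
```

```text
(no output)
```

View pics/c1.png

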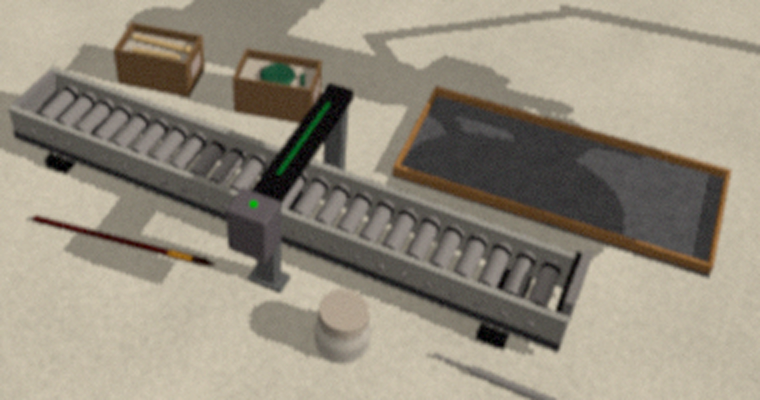

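View pics/c2.png

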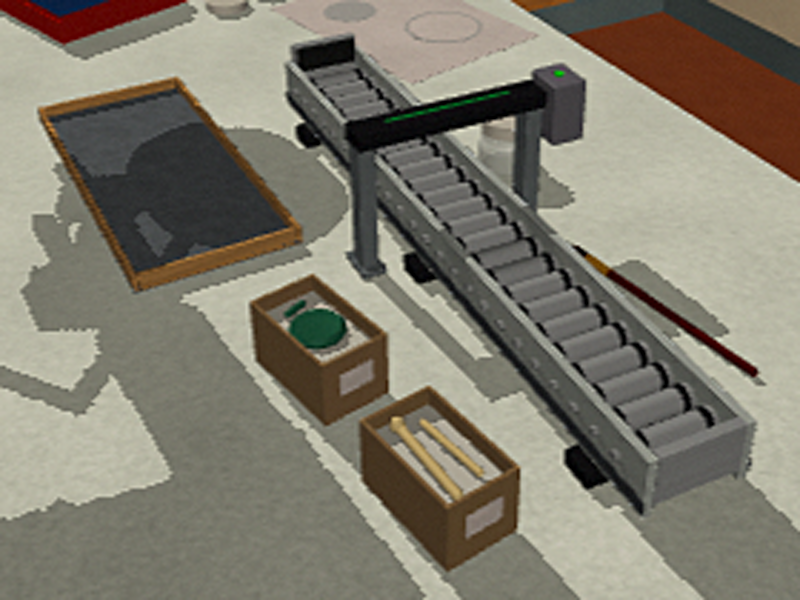

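The crops show corners cleanly: box A's rim in c2 at (250,302), (314,276), (388,335), (322,366), box C's at (360,427), (430,388), (520,468), (450,512), plus the tray, track and bar corners. Next I'll convert these to positions.

```bash
python3 - <<'E'
from h import *
S,D=cam("scene"),cam("side")
f1=lambda u,v,z:pix2w(S,150+u/2,140+v/2,z).round(3)[:2]
f2=lambda u,v,z:pix2w(D,130+u*.35,150+v*.35,z).round(3)[:2]
def rep(n,f,z,ps):
    w=np.array([f(u,v,z) for u,v in ps]);print(n,w.tolist(),"mean",w.mean(0).round(3))
rep("A2",f2,.058,[(250,302),(314,276),(388,335),(322,366)])
rep("A1",f1,.058,[(241,51),(322,60),(320,90),(235,82)])
rep("C2",f2,.058,[(360,427),(430,388),(520,468),(450,512)])
rep("C1",f1,.058,[(125,25),(203,38),(192,63),(116,54)])
rep("tray2",f2,.018,[(39,108),(180,80),(301,233),(135,275)])
rep("tray1",f1,.018,[(437,88),(729,170),(712,270),(396,170)])
rep("trk1",f1,.067,[(57,68),(12,107)])
rep("trk2",f2,.067,[(755,420),(650,462)])
rep("stop1",f1,.085,[(579,252),(562,310)])
rep("stop2",f2,.085,[(290,45),(352,36)])
rep("bar1",f1,.142,[(327,86),(354,91),(282,190),(256,187)])
rep("bar2",f2,.142,[(346,124),(543,82)])
E
```

```text
A2 [[0.381, -0.046], [0.439, -0.039], [0.457, -0.134], [0.399, -0.142]] mean [ 0.419 -0.09 ]
A1 [[0.411, -0.141], [0.385, -0.04], [0.439, -0.02], [0.469, -0.12]] mean [ 0.426 -0.08 ]
C2 [[0.395, -0.212], [0.456, -0.201], [0.469, -0.296], [0.411, -0.306]] mean [ 0.433 -0.254]
C1 [[0.425, -0.304], [0.408, -0.197], [0.458, -0.186], [0.482, -0.283]] mean [ 0.443 -0.242]
tray2 [[0.323, 0.442], [0.48, 0.432], [0.476, 0.078], [0.324, 0.089]] mean [0.401 0.26 ]
tray1 [[0.331, 0.098], [0.33, 0.451], [0.492, 0.452], [0.491, 0.1]] mean [0.411 0.275]
trk1 [[0.545, -0.328], [0.628, -0.336]] mean [ 0.586 -0.332]
trk2 [[0.625, -0.342], [0.54, -0.339]] mean [ 0.582 -0.34 ]
stop1 [[0.587, 0.32], [0.664, 0.32]] mean [0.626 0.32 ]
stop2 [[0.573, 0.321], [0.641, 0.31]] mean [0.607 0.316]
bar1 [[0.52, 0.02], [0.515, 0.05], [0.682, 0.04], [0.689, 0.015]] mean [0.602 0.031]
bar2 [[0.507, 0.038], [0.695, 0.022]] mean [0.601 0.03 ]
```

Call:
arm_command([
  [[0, 0, -0.95, 24, -34, 10, 1], [0, 0, -0.95, 24, -34, 10, 1], [0, 0, -0.95, 24, -34, 10, 1], [0, 0, -0.95, 24, -34, 10, 1], [0, 0, -0.95, 24, -34, 10, 1], [0, 0, -0.95, 24, -34, 10, 1], [0, 0, -0.95, 24, -34, 10, 1], [0, 0, -0.95, 24, -34, 10, 1]],
])

```text
clock: 0.77
tool_pos: [0.4681, 0.3472, 0.3048]
orientation: [180.0, -0.0, -79.4]
force: [0.6, 0.6, -0.6]
opening: 0.0876
```

```bash
python3 - <<'E'
from h import *
M,im=snap("wrist","w1"); o=ctrl.get_obs(); print(o["tool_pos"],o["orientation"],o["joint_pos"],M[3])
cv2.imwrite("pics/w1b.png",cv2.resize(im,(800,600)))
E
```

```text
[0.4715714  0.34270296 0.30727642] [-1.79863915e+02 -3.34116200e-02 -7.97116765e+01] [ 55.2983957    9.43666861  -3.95133433   0.12325041 -76.53944707
 -45.03864633] {'K': array([[340.26392545,   0.        , 277.82188392],
       [  0.        , 340.26392545, 209.53818054],
       [  0.        ,   0.        ,   1.        ]]), 'xyz': array([0.48227866, 0.26929181, 0.46278987]), 'rotation': array([-1.69780620e+01, -6.26321018e-03, -1.69383524e+02])}
```

View pics/w1b.png

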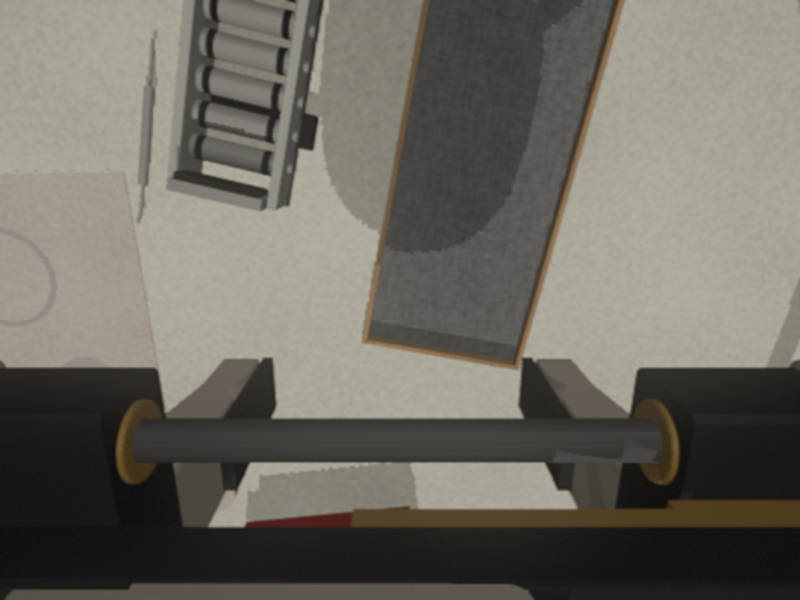

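The wrist view shows the tray's outfeed corners at (363,341) and (518,367), and the stop plate's top edges at about (176,174) to (268,192) on the rubber side and (168,188) to (263,208) on the outer side.

```bash
cat >> h.py <<'E'
def rep(n,M,z,ps,s=.7):
    w=np.array([pix2w(M,u*s,v*s,z)[:2] for u,v in ps]).round(4);print(n,w.tolist(),"mean",w.mean(0).round(4))
E
python3 - <<'E'
from h import *
M=cam("wrist")
rep("tray",M,.018,[(363,341),(518,367),(428,0),(622,0)])
rep("stopface",M,.085,[(178,174),(268,191)])
rep("stopout",M,.085,[(168,186),(263,208)])
rep("profL inner/R inner",M,.067,[(189,130),(207,0),(275,150),(297,20)])
E
```

```text
tray [[0.487, 0.4474], [0.3294, 0.4472], [0.4821, 0.1452], [0.3277, 0.1173]] mean [0.4065 0.2893]
stopface [[0.6464, 0.3109], [0.5779, 0.3113]] mean [0.6122 0.3111]
stopout [[0.6535, 0.3212], [0.5803, 0.3248]] mean [0.6169 0.323 ]
profL inner/R inner [[0.6473, 0.2782], [0.6394, 0.1867], [0.5801, 0.2811], [0.5739, 0.1879]] mean [0.6102 0.2335]
```

Call:
arm_command([
  [[0, 0, 0, 4, -30, 0, 1], [0, 0, 0, 4, -30, 0, 1], [0, 0, 0, 4, -30, 0, 1], [0, 0, 0, 4, -30, 0, 1], [0, 0, 0, 4, -30, 0, 1], [0, 0, 0, 4, -30, 0, 1], [0, 0, 0, 4, -30, 0, 1], [0, 0, 0, 4, -30, 0, 1]],
])

```text
clock: 1.48
tool_pos: [0.5071, 0.0448, 0.3045]
orientation: [180.0, -0.0, -79.1]
force: [-0.2, -0.2, 0.2]
opening: 0.0876
```

```bash
python3 - <<'E'
from h import *
M,im=snap("wrist","w2"); o=ctrl.get_obs(); print(o["tool_pos"],o["orientation"],o["joint_pos"],M[3])
cv2.imwrite("pics/w2b.png",cv2.resize(im,(800,600)))
E
```

```text
[0.50734905 0.04505411 0.30439083] [ 1.79970108e+02 -3.18563763e-02 -7.91897094e+01] [ 2.72133085e+01  2.24646531e+00 -1.24455832e+01  2.28621622e-02
 -7.53456243e+01 -1.64088173e+01] {'K': array([[340.26392545,   0.        , 277.82188392],
       [  0.        , 340.26392545, 209.53818054],
       [  0.        ,   0.        ,   1.        ]]), 'xyz': array([ 0.52167845, -0.03290854,  0.46251054]), 'rotation': array([-1.69480677e+01, -1.65036818e-02, -1.69140907e+02])}
```

View pics/w2b.png

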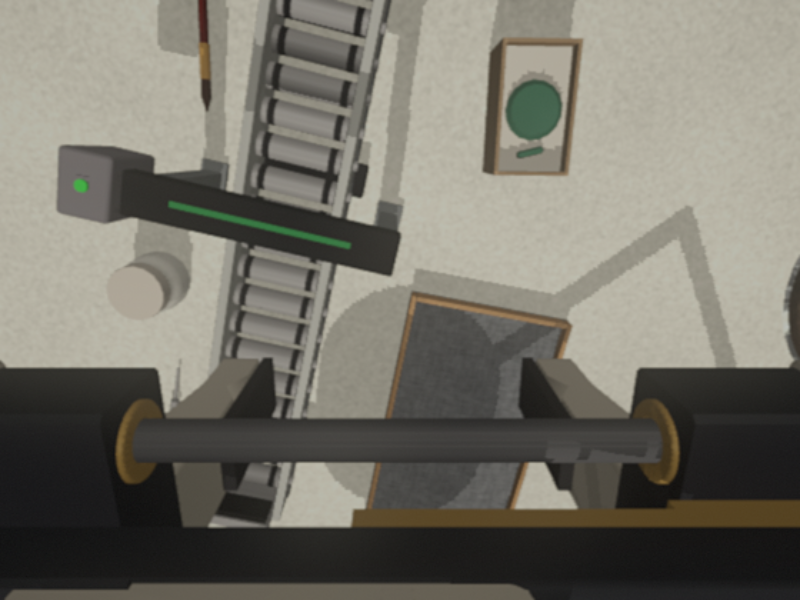

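Box A's rim is at (504,40), (582,40), (569,175), (496,173). The bar's top corners are (126,170), (401,233), (391,275), and the tray's near end runs from (415,294) to (571,324).

```bash
python3 - <<'E'
from h import *
M=cam("wrist")
rep("A",M,.058,[(504,40),(582,40),(569,175),(496,173)])
rep("bar",M,.142,[(126,170),(401,233),(391,275)])
rep("tray",M,.018,[(413,293),(571,324)])
rep("profouter",M,.067,[(263,0),(388,0),(233,185),(355,180)])
E
```

```text
A [[0.4579, -0.1259], [0.4005, -0.1368], [0.3818, -0.0407], [0.44, -0.0311]] mean [ 0.42   -0.0836]
bar [[0.6891, 0.0109], [0.5093, 0.0177], [0.5105, 0.047]] mean [0.5696 0.0252]
tray [[0.4824, 0.0913], [0.3255, 0.0933]] mean [0.404  0.0923]
profouter [[0.6352, -0.1164], [0.5473, -0.1332], [0.6446, 0.0169], [0.5501, -0.0051]] mean [ 0.5943 -0.0594]
```

Call:
arm_command([
  [[0, 0, 0, -8.8, -12.9, 0, 1], [0, 0, 0, -8.8, -12.9, 0, 1], [0, 0, 0, -8.8, -12.9, 0, 1], [0, 0, 0, -8.8, -12.9, 0, 1], [0, 0, 0, -8.8, -12.9, -10, 1], [0, 0, 0, -8.8, -12.9, -14, 1], [0, 0, 0, -8.8, -12.9, -18, 1], [0, 0, 0, -8.8, -12.9, -20, 1]],
])

```text
clock: 2.2
tool_pos: [0.4192, -0.0799, 0.1366]
orientation: [-179.9, 0.0, -79.0]
force: [0.6, 0.3, -0.2]
opening: 0.0874
```

```bash
python3 - <<'E'
from h import *
M,im=snap("wrist","w3"); o=ctrl.get_obs(); print(o["tool_pos"],o["orientation"])
# predicted corners of A
c=np.array([.42,-.084]);R=Ro.from_euler("z",11,degrees=True).as_matrix()[:2,:2]
im=cv2.resize(im,(800,600))
for p in [(-.03,-.05),(.03,-.05),(.03,.05),(-.03,.05)]:
    q=w2pix(M,[*(c+R@p),.058])/.7; cv2.circle(im,(int(q[0]),int(q[1])),4,(0,0,255),1)
cv2.imwrite("pics/w3b.png",im)
E
```

```text
[ 0.41426187 -0.08017039  0.12891344] [ 1.79447733e+02  1.14804161e-01 -7.91260143e+01]
```

View pics/w3b.png

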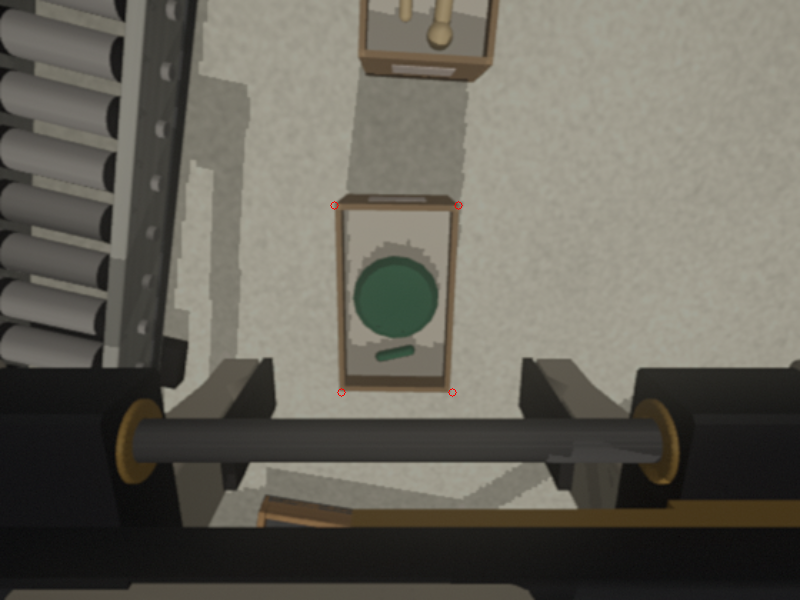

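Call:
arm_command([
  [[0, 0, 0, 0, 0, -3, 1], [0, 0, 0, 0, 0, -6, 1], [0, 0, 0, 0, 0, -8, 1], [0, 0, 0, 0, 0, -8, 1], [0, 0, 0, 0, 0, -8, 1]],
])

```text
clock: 2.67
tool_pos: [0.4195, -0.0798, 0.058]
orientation: [179.9, -0.0, -79.0]
force: [0.2, -1.1, 0.7]
opening: 0.0879
```

```bash
python3 - <<'E'
from h import *
o=ctrl.get_obs(); print(o["tool_pos"],o["orientation"],o["force"])
E
```

```text
[ 0.41949575 -0.07983308  0.05801586] [ 1.79866848e+02 -2.79013975e-02 -7.89579116e+01] [ 0.18836741 -1.06381935  0.65358626]
```

Call:
arm_command([
  [[0, 0, 0, 0, -0.4, -2, 1], [0, 0, 0, 0, -0.4, -3.1, 1], [0, 0, 0, 0, -0.4, -3.1, 1], [0, 0, 0, 0, -0.4, -3.1, 0.3], [0, 0, 0, 0, -0.4, -3.1, 0.3], [0, 0, 0, 0, -0.4, -3.1, 0.3], [0, 0, 0, 0, -0.4, -3.1, 0.3], [0, 0, 0, 0, -0.4, -3.1, 0.3]],
])

```text
clock: 3.33
tool_pos: [0.4204, -0.0837, 0.0276]
orientation: [-179.9, 0.0, -79.0]
force: [0.7, 1.1, 3.5]
opening: 0.0599
```

Call:
arm_command([
  [[0, 0, 0, 0, 0, 4, 0.3], [0, 0, 0, 0, 0, 8, 0.3], [0, 0, 0, 0, 0, 10, 0.3], [0, 0, -0.12, 4, -3.5, 10, 0.3], [0, 0, -0.244, 7, -6.2, 10, 0.3], [0, 0, -0.244, 10, -8.8, 10, 0.3], [0, 0, -0.244, 13, -11.5, 10, 0.3], [0, 0, -0.244, 16.5, -14.4, 10, 0.3]],
])

```text
clock: 4.0
tool_pos: [0.577, -0.2225, 0.1264]
orientation: [179.9, 0.0, -93.0]
force: [0.9, 1.7, -2.7]
opening: 0.0594
```

```bash
python3 - <<'E'
from h import *
M,im=snap("wrist","w4"); o=ctrl.get_obs(); print(o["tool_pos"],o["orientation"],o["opening"],o["force"])
im=cv2.resize(im,(800,600))
cv2.imwrite("pics/w4b.png",im)
E
```

```text
[ 0.58298892 -0.2267886   0.12553129] [-1.79930322e+02 -1.48921134e-01 -9.29671023e+01] 0.06014878004872657 [15.90252262 -7.53555375  2.65698422]
```

View pics/w4b.png

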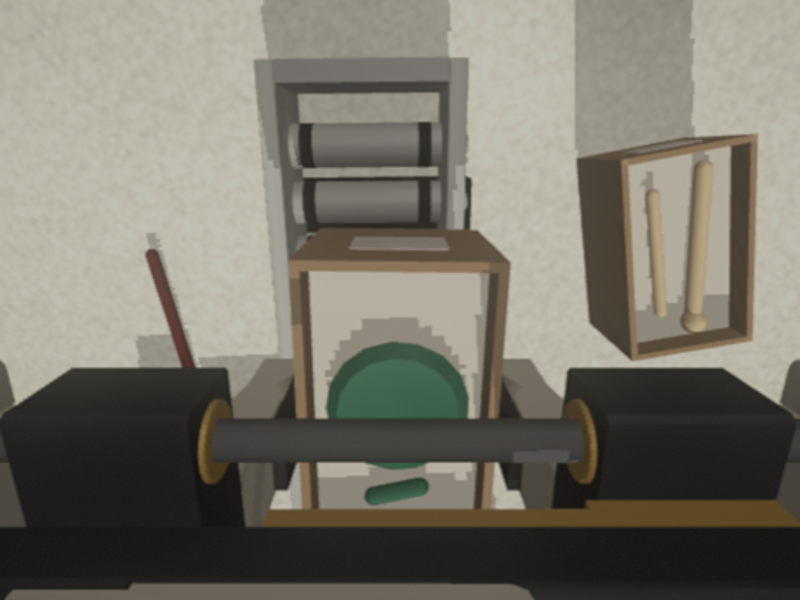

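The box is held centred over the track. The infeed end's outer corners are at (256,60) and (468,58). Box C's rim is at (627,160), (756,137), (750,338), (634,357).

```bash
python3 - <<'E'
from h import *
M=cam("wrist"); o=ctrl.get_obs(); print(o["tool_pos"],o["orientation"],o["force"])
rep("end outer",M,.067,[(256,60),(468,58)])
rep("inner",M,.067,[(277,90),(441,90)])
rep("right inner/outer low",M,.067,[(441,200),(466,180),(290,250)])
rep("C",M,.058,[(627,160),(756,137),(750,338),(634,357)])
E
```

```text
[ 0.58298892 -0.2267886   0.12553129] [-1.79930322e+02 -1.48921134e-01 -9.29671023e+01] [15.90252262 -7.53555375  2.65698422]
end outer [[0.6337, -0.3442], [0.5479, -0.3405]] mean [ 0.5908 -0.3424]
inner [[0.6266, -0.3326], [0.5591, -0.3291]] mean [ 0.5929 -0.3308]
right inner/outer low [[0.5603, -0.2845], [0.5492, -0.2925], [0.629, -0.2658]] mean [ 0.5795 -0.2809]
C [[0.4762, -0.2969], [0.4203, -0.3037], [0.408, -0.2082], [0.4646, -0.2009]] mean [ 0.4423 -0.2524]
```

Call:
arm_command([
  [[0, 0, 0, 0.4, 0, -0.5, 0.3], [0, 0, 0, 0.4, 0, -0.5, 0.3], [0, 0, 0, 0.4, 0, -0.5, 0.3], [0, 0, 0, 0.4, 0, -0.5, 0.3]],
])

```text
clock: 4.38
tool_pos: [0.5793, -0.2203, 0.1218]
orientation: [180.0, 0.0, -92.9]
force: [-0.3, -1.0, -2.9]
opening: 0.0601
```

```bash
python3 - <<'E'
from h import *
M,im=snap("wrist","w5"); o=ctrl.get_obs(); print(o["tool_pos"],o["orientation"],o["opening"],o["force"])
im=cv2.resize(im,(800,600))
for p in [(.6,-.34),(.5808+.0,-.34),(.5835,-.34)]:
  print(w2pix(M,[*p,.067])/.7)
c=cv2.resize(im[30:380,200:600],(800,700))[:600]
cv2.imwrite("pics/w5b.png",c)
E
```

```text
[ 0.57965096 -0.22028886  0.12223754] [-1.79994824e+02  7.58518964e-03 -9.29259151e+01] 0.06022287330552496 [ 0.19299201  0.09016072 -2.11507163]
[327.95242237  47.06144886]
[376.46692904  44.29344493]
[369.63615216  44.68317614]
```

View pics/w5b.png

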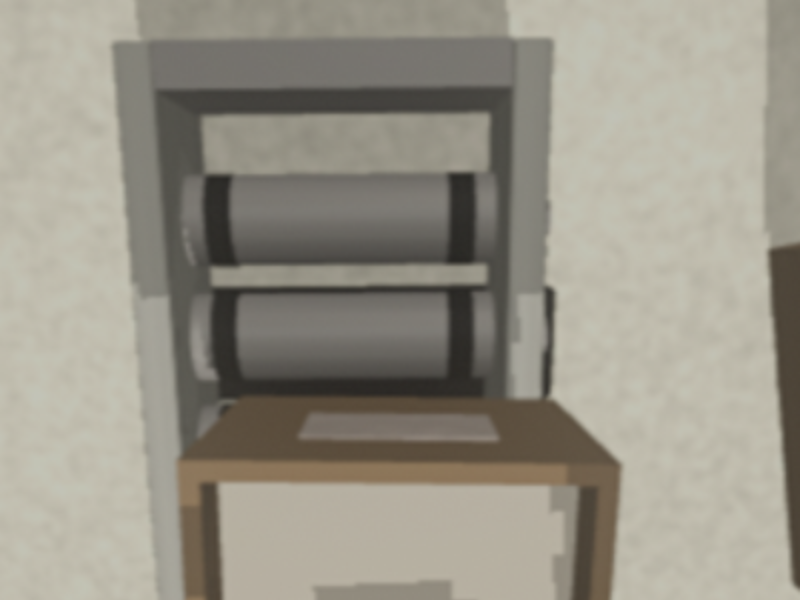

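The crop shows the track end's outer corners at crop (113,43) and (553,40), and inner edges at (155,92) and (513,92). I'll compute the centreline from these settled values.

```bash
python3 - <<'E'
from h import *
M=cam("wrist")
f=lambda l:[(200+u/2,30+v/2) for u,v in l]
rep("outer",M,.067,f([(113,43),(553,40)]))
rep("inner",M,.067,f([(155,92),(513,92)]))
rep("outer low",M,.067,f([(135,295),(547,295)]))
rep("outer low2",M,.067,f([(145,395),(544,395)]))
rep("roller gap edges z.055 black rings",M,.055,f([(204,220),(475,220),(211,335),(473,335)]))
E
```

```text
outer [[0.6289, -0.3399], [0.5417, -0.336]] mean [ 0.5853 -0.3379]
inner [[0.6217, -0.3306], [0.5498, -0.3269]] mean [ 0.5858 -0.3288]
outer low [[0.6308, -0.2914], [0.5432, -0.2869]] mean [ 0.587  -0.2892]
outer low2 [[0.6314, -0.2701], [0.5439, -0.2656]] mean [ 0.5876 -0.2679]
roller gap edges z.055 black rings [[0.6167, -0.3061], [0.5571, -0.3031], [0.6178, -0.2813], [0.5582, -0.2782]] mean [ 0.5874 -0.2922]
```

Call:
arm_command([
  [[0, 0, 0.008, 1.1, 0, 0, 0.3], [0, 0, 0.008, 1.1, 0, -1, 0.3], [0, 0, 0.008, 1.1, 0, -2, 0.3], [0, 0, 0.008, 1.1, 0, -3, 0.3], [0, 0, 0.008, 1.1, 0, -3.5, 0.3], [0, 0, 0.008, 1.1, 0, -3.9, 0.3], [0, 0, 0.008, 1.1, 0, -3.9, 0.3], [0, 0, 0.008, 1.1, 0, -3.9, 0.3]],
])

```text
clock: 5.1
tool_pos: [0.5903, -0.2215, 0.0832]
orientation: [179.9, -0.0, -92.5]
force: [-4.7, 0.7, 5.4]
opening: 0.0599
```

Call:
arm_command([
  [[0, 0, 0, 0.1, 2, 0.1, 0.3], [0, 0, 0, 0.22, 5, 0.1, 0.3], [0, 0, 0, 0.35, 8, 0.1, 0.3], [0, 0, 0, 0.48, 11, 0.1, 0.3], [0, 0, 0, 0.61, 14, 0.1, 0.3], [0, 0, 0, 0.74, 17, 0.1, 0.3], [0, 0, 0, 0.78, 18, 0.1, 0.3], [0, 0, 0, 0.78, 18, 0.1, 0.3]],
])

```text
clock: 5.77
tool_pos: [0.5993, -0.0387, 0.0836]
orientation: [-180.0, 0.0, -92.3]
force: [0.1, 0.6, -3.2]
opening: 0.0597
```

Call:
arm_command([
  [[0, 0, 0, 0, 0, 0, 1], [0, 0, 0, 0, 0, 0, 1], [0, 0, 0, 0, 0, 0, 1], [0, 0, 0, 0, 0, 0, 1], [0, 0, 0, 0, 0, 0, 1]],
])

```text
clock: 6.18
tool_pos: [0.5992, -0.0419, 0.0839]
orientation: [-180.0, -0.0, -92.6]
force: [0.3, -0.2, -0.6]
opening: 0.085
```

Call:
arm_command([
  [[0, 0, 0, 0, 0, 2.5, 1], [0, 0, 0, 0, 0, 5, 1], [0, 0, 0, 0, 0, 5.5, 0.6], [0, 0, 0, -0.17, -4, 5.5, 0], [0, 0, 0, -0.35, -8, 5.5, 0], [0, 0, 0, -0.4, -9, 5.5, 0], [0, 0, 0, -0.4, -9, 5.5, 0], [0, 0, 0, -0.4, -9, 5.5, 0]],
])

```text
clock: 6.85
tool_pos: [0.5949, -0.1322, 0.1386]
orientation: [-180.0, 0.0, -92.7]
force: [0.7, 0.5, 0.5]
opening: 0.0532
```

```bash
python3 - <<'E'
from h import *
M,im=snap("side","d1"); o=ctrl.get_obs(); print(o["tool_pos"],o["orientation"],o["opening"],o["force"])
c=cv2.resize(im[130:340,190:470],(800,600),interpolation=cv2.INTER_CUBIC)
cv2.imwrite("pics/d1b.png",c)
E
```

```text
[ 0.59506084 -0.13143037  0.13868183] [-1.79997713e+02  4.63877029e-03 -9.25940318e+01] 0.04931548061299329 [ 0.91861307  0.2155586  -0.5675986 ]
```

View pics/d1b.png

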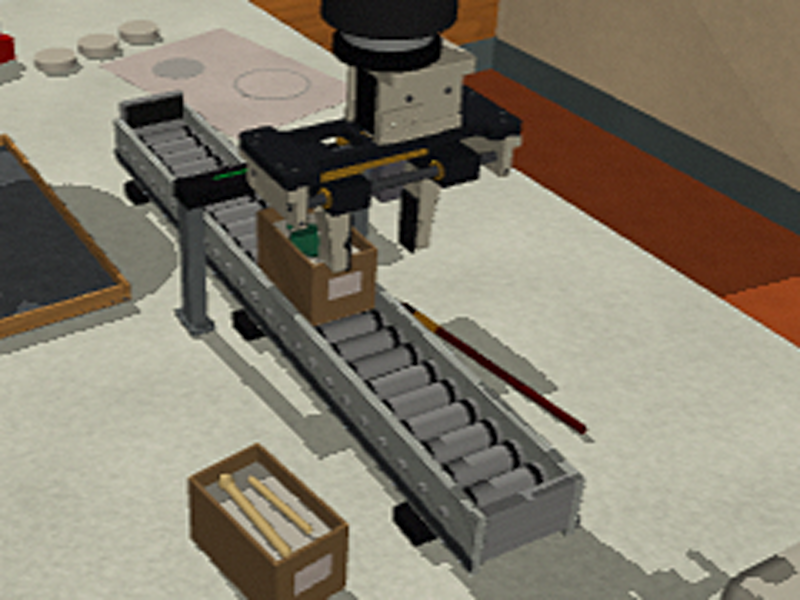

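Box A sits level on the rollers between the profiles, just before the bridge; its rear rim in the crop is at about (322,266) and (375,250). Box C is unmoved.

```bash
python3 - <<'E'
from h import *
M=cam("side")
rep("A rear",M,.113,[(190+.35*322,130+.35*268),(190+.35*375,130+.35*250)],1)
E
```

```text
A rear [[0.569, -0.0988], [0.6202, -0.0969]] mean [ 0.5946 -0.0978]
```

Call:
arm_command([
  [[0, 0, 0, 0, 0, 0, 0.15], [0, 0, 0, 0, 0, 0, 0.15], [0, 0, 0, 0, 0, -1, 0.15], [0, 0, 0, 0, 0, -2.5, 0.15], [0, 0, 0, 0, 0, -4, 0.15], [0, 0, 0, 0, 0, -4.6, 0.15], [0, 0, 0, 0, 0, -4.6, 0.15], [0, 0, 0, 0, 0, -4.6, 0.15]],
])

```text
clock: 7.57
tool_pos: [0.5952, -0.1308, 0.0925]
orientation: [180.0, -0.0, -92.5]
force: [0.6, 0.2, 0.0]
opening: 0.0134
```

Call:
arm_command([
  [[0, 0, 0, 0.07, 1.5, 0, 0.15], [0, 0, 0, 0.13, 3, 0, 0.15], [0, 0, 0, 0.2, 4.6, 0, 0.15], [0, 0, 0, 0.27, 6.2, 0, 0.15], [0, 0, 0, 0.34, 7.8, 0, 0.15], [0, 0, 0, 0.41, 9.4, 0, 0.15], [0, 0, 0, 0.48, 11, 0, 0.15], [0, 0, 0, 0.54, 12.3, 0, 0.15]],
])

```text
clock: 8.23
tool_pos: [0.6013, -0.0068, 0.0939]
orientation: [-179.9, 0.0, -92.5]
force: [0.1, -0.6, 0.4]
opening: 0.013
```

```bash
python3 - <<'E'
from h import *
M,im=snap("side","d2"); M2,im2=snap("scene","s2");o=ctrl.get_obs(); print(o["tool_pos"],o["orientation"],o["opening"],o["force"])
c=cv2.resize(im[130:300,190:360],(400,400),interpolation=cv2.INTER_CUBIC)
d=cv2.convertScaleAbs(cv2.resize(im2[140:310,250:450],(400,340),interpolation=cv2.INTER_CUBIC),alpha=1.6)
cv2.imwrite("pics/d2b.png",np.hstack([c,np.vstack([d,np.zeros((60,400,3),np.uint8)])]))
E
```

```text
[ 0.60138042 -0.00624561  0.09367302] [-1.79903630e+02  2.68870030e-02 -9.24027056e+01] 0.013092079712983663 [ 0.64694279 -0.2548606   0.18295327]
```

View pics/d2b.png

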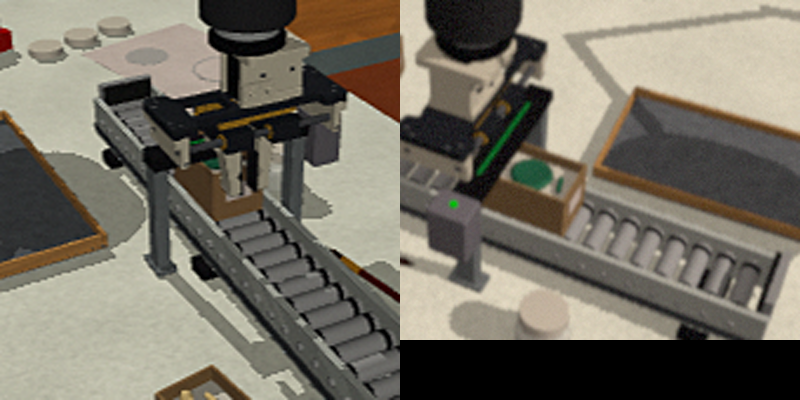

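Box A has passed beneath the bar. In the right-hand view its front rim corners are at about (586,162) and (571,208).

```bash
python3 - <<'E'
from h import *
M=cam("scene")
rep("A front",M,.113,[(250+186/2,140+162/2),(250+171/2,140+206/2)],1)
im=ctrl.snapshot("scene");cv2.imwrite("pics/s3.png",im)
im2=cv2.imread("pics/s2.png");d=cv2.absdiff(im,im2).max(2)[140:310,330:450];print(ctrl.get_obs()["clock"],(d>60).sum(),d.max())
E
```

```text
A front [[0.5752, 0.1109], [0.6398, 0.1186]] mean [0.6075 0.1148]
8.3833 2 62
```

Call:
arm_command([
  [[0, 0, 0, 0, -0.3, 3, 0.15], [0, 0, 0, 0, -0.3, 7, 0.15], [0, 0, 0, 0, -0.3, 10, 0.6], [0, 0, 0, 0, 0, 11, 1], [0, 0, 0, 0.15, 4, 11, 1], [0, 0, 0, 0.3, 8, 11, 1], [0, 0, 0, 0.5, 12, 11, 1], [0, 0, 0, 0.5, 12, 11, 1]],
])

```text
clock: 9.05
tool_pos: [0.6063, 0.1166, 0.203]
orientation: [-179.9, 0.1, -92.4]
force: [0.5, -1.1, -0.0]
opening: 0.0477
```

```bash
python3 - <<'E'
from h import *
M,im=snap("scene","s4");o=ctrl.get_obs(); print(o["clock"],o["tool_pos"],o["orientation"],o["opening"])
# brown box wall seen from scene cam: mask near track, extent along track at z=.113 rim 
line=lambda y:.5853+.0436*(y+.338)
for dx in(.03,-.03,.036):
  r=[]
  for y in np.arange(0.03,.31,.01):
    u,v=w2pix(M,[line(y)+dx,y,.1]).round().astype(int); r.append(tuple(im[v-1:v+2,u-1:u+2].mean((0,1)).round().astype(int).tolist()))
  print(dx,r)
E
```

```text
9.1 [0.60578353 0.11451072 0.2027695 ] [-1.79979744e+02  2.04462432e-02 -9.23398300e+01] 0.05184542448518014
0.03 [(13, 19, 25), (23, 35, 47), (20, 34, 46), (21, 34, 46), (21, 34, 46), (21, 34, 47), (20, 33, 45), (22, 34, 46), (21, 34, 46), (36, 53, 70), (52, 65, 81), (49, 52, 54), (76, 80, 83), (72, 76, 80), (62, 65, 69), (86, 90, 95), (50, 54, 56), (80, 84, 88), (65, 69, 72), (64, 68, 71), (86, 90, 95), (49, 52, 55), (83, 87, 92), (58, 62, 65), (68, 70, 74), (54, 57, 60), (49, 52, 53), (53, 55, 58), (49, 53, 55)]
-0.03 [(10, 10, 13), (28, 40, 51), (24, 37, 48), (24, 37, 49), (23, 35, 47), (27, 39, 50), (23, 35, 46), (23, 36, 48), (22, 35, 46), (35, 54, 72), (29, 44, 58), (32, 46, 57), (29, 43, 56), (36, 47, 59), (46, 56, 64), (38, 49, 60), (47, 57, 66), (38, 50, 60), (47, 57, 65), (58, 66, 71), (48, 57, 64), (54, 63, 67), (60, 68, 73), (66, 74, 79), (58, 66, 72), (63, 71, 74), (68, 76, 79), (71, 80, 83), (66, 74, 78)]
0.036 [(11, 16, 19), (21, 34, 46), (20, 34, 46), (20, 33, 45), (21, 34, 46), (22, 34, 46), (21, 33, 46), (19, 33, 45), (20, 33, 45), (23, 38, 51), (48, 64, 79), (60, 65, 68), (77, 80, 84), (78, 82, 87), (63, 67, 70), (86, 90, 95), (57, 61, 64), (80, 84, 88), (76, 82, 86), (64, 67, 71), (86, 89, 94), (57, 61, 63), (83, 87, 91), (53, 57, 59), (66, 69, 73), (50, 52, 55), (55, 59, 62), (50, 53, 55), (78, 86, 90)]
```

Call:
arm_command([
  [[0, 0, 0, -0.15, -2.4, 0, 1], [0, 0, 0, -0.15, -2.4, 0, 1], [0, 0, 0, -0.15, -2.4, -3, 1], [0, 0, 0, -0.15, -2.4, -6, 1], [0, 0, 0, -0.15, -2.4, -9, 1], [0, 0, 0, -0.15, -2.4, -11, 1], [0, 0, 0, -0.15, -2.4, -11.6, 1], [0, 0, 0, -0.15, -2.4, -11.6, 1]],
])

```text
clock: 9.77
tool_pos: [0.6031, 0.0866, 0.0852]
orientation: [179.8, -0.1, -92.6]
force: [0.6, 0.0, 0.5]
opening: 0.0875
```

Call:
arm_command([
  [[0, 0, 0, 0, 0, 0, 0.4], [0, 0, 0, 0, 0, 0, 0.4], [0, 0, 0, 0, 0, 0, 0.4], [0, 0, 0, 0, 0, 0, 0.4], [0, 0, 0, 0, 0, 0, 0.4], [0, 0, 0, 0, 0, 0, 0.4]],
])

```text
clock: 10.27
tool_pos: [0.6045, 0.0881, 0.0878]
orientation: [-179.9, 0.0, -92.5]
force: [-2.3, -0.4, 4.9]
opening: 0.0599
```

Call:
arm_command([
  [[0, 0, 0, 0.07, 1.5, 0, 0.4], [0, 0, 0, 0.17, 4, 0, 0.4], [0, 0, 0, 0.3, 7, 0, 0.4], [0, 0, 0, 0.44, 10, 0, 0.4], [0, 0, 0, 0.57, 13, 0, 0.4], [0, 0, 0, 0.68, 15.5, 0, 0.4], [0, 0, 0, 0.76, 17.5, 0, 0.4], [0, 0, 0, 0.78, 18, 0, 0.4]],
])

```text
clock: 10.93
tool_pos: [0.6124, 0.2719, 0.0878]
orientation: [-179.9, 0.1, -92.4]
force: [-0.5, -0.8, 5.9]
opening: 0.0597
```

Call:
arm_command([
  [[0, 0, 0, 0.01, 0.3, 0, 0.4], [0, 0, 0, 0.03, 0.6, 0, 0.4], [0, 0, 0, 0.04, 0.9, 0, 0.4], [0, 0, 0, 0.05, 1.2, 0, 0.4], [0, 0, 0, 0.05, 1.2, 0, 0.4]],
])

```text
clock: 11.35
tool_pos: [0.6128, 0.2814, 0.0878]
orientation: [-179.9, 0.1, -92.5]
force: [-1.1, 0.2, 5.4]
opening: 0.0594
```

Call:
arm_command([
  [[0, 0, 0, 0.01, 0.2, 0, 0.4], [0, 0, 0, 0.02, 0.4, 0, 0.4], [0, 0, 0, 0.03, 0.6, 0, 0.4], [0, 0, 0, 0.03, 0.6, 0, 0.4]],
])

```text
clock: 11.68
tool_pos: [0.6127, 0.282, 0.0878]
orientation: [179.9, -0.4, -92.5]
force: [0.4, -16.3, 10.0]
opening: 0.0601
```

```bash
python3 - <<'E'
from h import *
M,im=snap("scene","s5");o=ctrl.get_obs(); print(o["clock"],o["tool_pos"],o["force"])
c=cv2.convertScaleAbs(cv2.resize(im[190:310,300:460],(800,600),interpolation=cv2.INTER_CUBIC),alpha=1.6)
cv2.imwrite("pics/s5b.png",c)
E
```

```text
11.7333 [0.61272443 0.28196948 0.08780018] [  0.87283209 -15.94750498   9.46542073]
```

View pics/s5b.png

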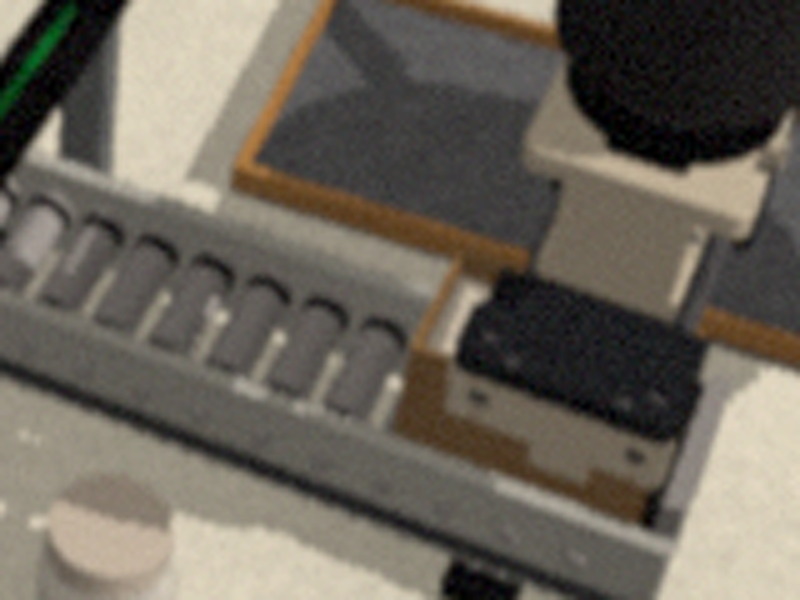

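Box A is home against the stop: −16 N along y and the front face at the plate. Release, shift the grip to the box centre and grip again.

Call:
arm_command([
  [[0, 0, 0, 0, -0.4, 0, 0.4], [0, 0, 0, 0, -0.4, 0, 1], [0, 0, 0, 0, -0.4, 0, 1], [0, 0, 0, 0, -0.4, 0, 1], [0, 0, 0, 0, -0.4, 0, 1], [0, 0, 0, -0.06, -1.5, -0.3, 1], [0, 0, 0, -0.12, -2.6, -0.4, 1], [0, 0, 0, -0.12, -2.6, -0.4, 1]],
])

```text
clock: 12.4
tool_pos: [0.6106, 0.2577, 0.082]
orientation: [179.9, -0.1, -92.6]
force: [-0.4, -0.2, -0.1]
opening: 0.0872
```

Call:
arm_command([
  [[0, 0, 0, 0, 0, 0, 0.3], [0, 0, 0, 0, 0, 0, 0.3], [0, 0, 0, 0, 0, 0, 0.3], [0, 0, 0, 0, 0, 0, 0.3], [0, 0, 0, 0, 0, 0, 0.3], [0, 0, 0, 0, 0, 0, 0.3]],
])

```text
clock: 12.9
tool_pos: [0.6116, 0.2602, 0.0828]
orientation: [-180.0, 0.0, -92.5]
force: [1.5, -0.0, 0.1]
opening: 0.0597
```

```bash
cat > trk.py <<'E'
from h import *
# brown-wall profile along the track on its far face (scene camera)
def wall(im,M,dx=.031,z=.095):
    line=lambda y:.5853+.0436*(y+.338)
    ys=np.arange(-.34,.33,.004);r=[]
    for y in ys:
        u,v=w2pix(M,[line(y)+dx,y,z]).round().astype(int); b,g,rr=im[v-1:v+2,u-1:u+2].mean((0,1)); r.append(rr>1.7*b)
    return ys[np.array(r)].round(3)
E
python3 - <<'E'
from trk import *
M,im=snap("scene","s6");o=ctrl.get_obs(); print(o["clock"],o["tool_pos"],o["force"],o["opening"]); print(wall(im,M,z=.08).tolist())
print("prev",wall(cv2.imread("pics/s5.png"),M,z=.08).tolist())
E
```

```text
12.95 [0.61157047 0.26016306 0.08285136] [ 0.57517113  0.20671375 -0.22011058] 0.059912004729402515
[0.296, 0.3, 0.304, 0.308, 0.312, 0.316]
prev [0.216, 0.22, 0.224, 0.228, 0.232, 0.24, 0.244, 0.248, 0.256, 0.26, 0.264, 0.296, 0.304, 0.308, 0.312]
```

Call:
arm_command([
  [[0, 0, 0, 0, 0, 2.5, 0.3], [0, 0, 0, 0, 0, 5, 0.3], [0, 0, 0, 0, 0, 7, 0.3], [0, 0, 0, -4, 1.2, 7, 0.3], [0, 0, 0, -8, 2.4, 7, 0.3], [0, 0, 0.03, -12, 4, 7, 0.3], [0, 0, 0.03, -15.5, 6, 7, 0.3], [0, 0, 0.03, -18, 8.5, 7, 0.3]],
])

```text
clock: 13.62
tool_pos: [0.4281, 0.3438, 0.1525]
orientation: [179.9, -0.0, -90.8]
force: [-0.5, 0.9, -2.8]
opening: 0.06
```

Call:
arm_command([
  [[0, 0, 0, -2.5, 0.5, 0, 0.3], [0, 0, 0, -2.5, 0.5, 0, 0.3], [0, 0, 0, -2.5, 0.5, -3, 0.3], [0, 0, 0, -2.5, 0.5, -6, 0.3], [0, 0, 0, -2.5, 0.5, -8, 0.3], [0, 0, 0, -2.5, 0.5, -10, 0.3], [0, 0, 0, -2.5, 0.5, -11, 0.3], [0, 0, 0, -2.5, 0.5, -11, 0.3]],
])

```text
clock: 14.28
tool_pos: [0.4054, 0.3482, 0.0403]
orientation: [179.8, -0.2, -90.8]
force: [-0.4, -0.4, -2.6]
opening: 0.0597
```

Call:
arm_command([
  [[0, 0, 0, 0, 0, -0.4, 0.3], [0, 0, 0, 0, 0, -0.7, 0.3], [0, 0, 0, 0, 0, -0.7, 0.3], [0, 0, 0, 0, 0, -0.7, 1], [0, 0, 0, 0, 0, -0.7, 1], [0, 0, 0, 0, 0, -0.7, 1], [0, 0, 0, 0, 0, -0.7, 1], [0, 0, 0, 0, 0, -0.7, 1]],
])

```text
clock: 14.95
tool_pos: [0.4066, 0.3502, 0.0362]
orientation: [-180.0, 0.0, -90.8]
force: [-0.5, 0.6, 0.2]
opening: 0.0853
```

Call:
arm_command([
  [[0, 0, 0, 0, 0, 3, 1], [0, 0, 0, 0, 0, 7, 1], [0, 0, 0, 0, 0, 11, 1], [0, 0, 0, 0, -2, 14, 1], [0, 0, 0, 0, -6, 16, 1], [0, 0, 0, 0, -10, 16, 1], [0, 0, 0, 0, -14, 16, 1], [0, 0, 0, 0, -18, 16, 1]],
])

```text
clock: 15.62
tool_pos: [0.4061, 0.1684, 0.1965]
orientation: [-179.9, 0.1, -90.8]
force: [-0.1, -1.2, -0.0]
opening: 0.0877
```

Call:
arm_command([
  [[0, 0, 0, 0, -4, 0, 1], [0, 0, 0, 0.5, -8, 0, 1], [0, 0, 0.1, 1, -12, 0, 1], [0, 0, 0.17, 1.5, -16, 0, 1], [0, 0, 0.17, 2, -20, 0, 1], [0, 0, 0.17, 2.5, -24, 0, 1], [0, 0, 0.17, 2.5, -28, 0, 1], [0, 0, 0.17, 3, -32, 0, 1]],
])

```text
clock: 16.28
tool_pos: [0.4357, -0.1521, 0.1963]
orientation: [-179.9, 0.0, -81.1]
force: [-0.1, 0.1, 0.3]
opening: 0.0874
```

```bash
python3 - <<'E'
from h import *
o=ctrl.get_obs(); print(o["clock"],o["tool_pos"],o["orientation"],o["joint_pos"],o["opening"]); snap("scene","s7"); snap("side","d7")
E
```

```text
16.2833 [ 0.4357078  -0.15208178  0.19625072] [-1.79941949e+02  4.53992659e-03 -8.10616803e+01] [ 5.30923823e+00  1.38732597e+00 -2.77748653e+01 -9.40160265e-03
 -6.07801619e+01  3.63366454e+00] 0.08741290688393573
```

```bash
python3 - <<'E'
from h import *
M,im=snap("wrist","w8"); o=ctrl.get_obs(); print(o["tool_pos"],o["orientation"])
c=np.array([.438,-.25]);R=Ro.from_euler("z",8,degrees=True).as_matrix()[:2,:2]
im=cv2.resize(im,(800,600))
for p in [(-.03,-.05),(.03,-.05),(.03,.05),(-.03,.05)]:
    q=w2pix(M,[*(c+R@p),.058])/.7; cv2.circle(im,(int(q[0]),int(q[1])),4,(0,0,255),1)
s=cv2.imread("pics/s7.png"); s=cv2.convertScaleAbs(cv2.resize(s[120:330,150:530],(640,354)),alpha=1.6)
w=cv2.resize(im,(560,420))[:, :]
out=np.zeros((600,800,3),np.uint8); out[:300,:800]=im[:300]; out[300:,:]=cv2.resize(s,(800,300))
cv2.imwrite("pics/w8b.png",out)
E
```

```text
[ 0.43591524 -0.15289528  0.19555622] [ 1.79960473e+02 -5.34269783e-03 -8.14025258e+01]
```

View pics/w8b.png

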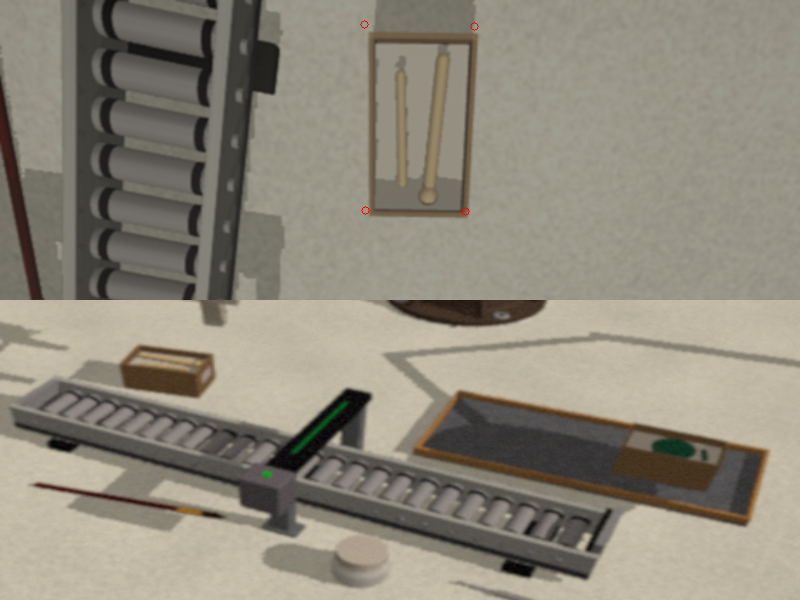

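Box A stands inside the tray and everything else is unchanged. Box C's rim in the wrist view is at (370,35), (478,36), (469,215), (370,212).

```bash
python3 - <<'E'
from h import *
M=cam("wrist"); rep("C",M,.058,[(370,35),(477,37),(468,215),(370,212)]); print(ctrl.get_obs()["tool_pos"])
E
```

```text
C [[0.4709, -0.2888], [0.413, -0.2966], [0.3993, -0.2011], [0.4581, -0.194]] mean [ 0.4353 -0.2451]
[ 0.43591524 -0.15289528  0.19555622]
```

Call:
arm_command([
  [[0, 0, -0.017, 0, -4, 0, 1], [0, 0, -0.017, 0, -8, 0, 1], [0, 0, -0.017, 0, -9.3, -2, 1], [0, 0, -0.017, 0, -9.3, -5, 1], [0, 0, -0.017, 0, -9.3, -8, 1], [0, 0, -0.017, 0, -9.3, -11, 1], [0, 0, -0.017, 0, -9.3, -13, 1], [0, 0, -0.017, 0, -9.3, -13, 1]],
])

```text
clock: 17.1
tool_pos: [0.4339, -0.2414, 0.0621]
orientation: [179.6, 0.1, -82.0]
force: [-0.1, -0.4, 0.3]
opening: 0.0872
```

Call:
arm_command([
  [[0, 0, 0, 0, 0, -2, 1], [0, 0, 0, 0, 0, -3.7, 1], [0, 0, 0, 0, 0, -3.7, 1], [0, 0, 0, 0, 0, -3.7, 0.3], [0, 0, 0, 0, 0, -3.7, 0.3], [0, 0, 0, 0, 0, -3.7, 0.3], [0, 0, 0, 0, 0, -3.7, 0.3], [0, 0, 0, 0, 0, -3.7, 0.3]],
])

```text
clock: 17.77
tool_pos: [0.4366, -0.2431, 0.0297]
orientation: [-180.0, -0.0, -82.0]
force: [-4.1, -1.1, 6.4]
opening: 0.0599
```

Call:
arm_command([
  [[0, 0, 0, 0, 0, 3, 0.3], [0, 0, 0, 0, 0, 6, 0.3], [0, 0, 0, 0, 0, 9, 0.3], [0, 0, -0.1, 3.5, 0.5, 9.2, 0.3], [0, 0, -0.183, 7, 1, 9.2, 0.3], [0, 0, -0.183, 10.5, 1.5, 9.2, 0.3], [0, 0, -0.183, 14, 2, 9.2, 0.3], [0, 0, -0.183, 15.4, 2.3, 9.2, 0.3]],
])

```text
clock: 18.43
tool_pos: [0.5943, -0.2195, 0.1205]
orientation: [-179.9, -0.0, -92.5]
force: [0.5, -0.4, -3.5]
opening: 0.0597
```

Call:
arm_command([
  [[0, 0, 0, 0, 0, 0, 0.3], [0, 0, 0, 0, 0, 0, 0.3], [0, 0, 0, 0, 0, 0, 0.3]],
])

```text
clock: 18.68
tool_pos: [0.5893, -0.2199, 0.1201]
orientation: [179.9, 0.0, -92.5]
force: [-0.1, -0.1, -3.8]
opening: 0.0591
```

```bash
python3 - <<'E'
from h import *
o=ctrl.get_obs(); print(o["clock"],o["tool_pos"],o["orientation"],o["opening"],o["force"])
t=o["tool_pos"]; print("dx",.5853+.0436*(t[1]+.338)-t[0])
E
```

```text
18.6833 [ 0.58929933 -0.21992289  0.12005607] [ 1.79887249e+02  2.61127893e-02 -9.25425787e+01] 0.05909716815956948 [-0.1331454  -0.06969895 -3.82652542]
dx 0.0011488356191234894
```

Call:
arm_command([
  [[0, 0, 0, 0.1, 0, -1, 0.3], [0, 0, 0, 0.1, 0, -2, 0.3], [0, 0, 0, 0.1, 0, -3, 0.3], [0, 0, 0, 0.1, 0, -3.4, 0.3], [0, 0, 0, 0.1, 0, -3.6, 0.3], [0, 0, 0, 0.1, 0, -3.6, 0.3], [0, 0, 0, 0.1, 0, -3.6, 0.3]],
])

```text
clock: 19.27
tool_pos: [0.5907, -0.2203, 0.0847]
orientation: [179.9, -0.0, -92.5]
force: [-2.3, 0.4, 0.0]
opening: 0.0602
```

Call:
arm_command([
  [[0, 0, 0, 0.1, 2, 0, 0.3], [0, 0, 0, 0.22, 5, 0, 0.3], [0, 0, 0, 0.35, 8, 0, 0.3], [0, 0, 0, 0.48, 11, 0, 0.3], [0, 0, 0, 0.61, 14, 0, 0.3], [0, 0, 0, 0.74, 17, 0, 0.3], [0, 0, 0, 0.78, 18, 0, 0.3], [0, 0, 0, 0.78, 18, 0, 0.3]],
])

```text
clock: 19.93
tool_pos: [0.5998, -0.0375, 0.0847]
orientation: [-179.9, 0.0, -92.3]
force: [-0.0, -0.4, -1.9]
opening: 0.0599
```

Call:
arm_command([
  [[0, 0, 0, 0, 0, 0, 1], [0, 0, 0, 0, 0, 0, 1], [0, 0, 0, 0, 0, 0, 1], [0, 0, 0, 0, 0, 0, 1], [0, 0, 0, 0, 0, 0, 1]],
])

```text
clock: 20.35
tool_pos: [0.5994, -0.0409, 0.0849]
orientation: [-180.0, -0.0, -92.6]
force: [0.7, 0.7, -0.8]
opening: 0.0856
```

Call:
arm_command([
  [[0, 0, 0, 0, 0, 2.5, 1], [0, 0, 0, 0, 0, 5, 1], [0, 0, 0, 0, 0, 5.5, 0.6], [0, 0, 0, -0.17, -4, 5.5, 0.1], [0, 0, 0, -0.35, -8, 5.5, 0.1], [0, 0, 0, -0.4, -9, 5.5, 0.1], [0, 0, 0, -0.4, -9, 5.5, 0.1], [0, 0, 0, -0.4, -9, 5.5, 0.1]],
])

```text
clock: 21.02
tool_pos: [0.595, -0.1312, 0.1396]
orientation: [180.0, 0.0, -92.7]
force: [0.9, 0.2, 0.9]
opening: 0.0531
```

```bash
python3 - <<'E'
from trk import *
M,im=snap("scene","s9");o=ctrl.get_obs(); print(o["clock"],o["tool_pos"],o["force"],o["opening"]); print(wall(im,M).tolist())
E
```

```text
21.0667 [ 0.59514395 -0.13042416  0.13964461] [-0.13951972 -0.3843704   0.57440208] 0.0495047151314366
[-0.092, -0.088, -0.084, -0.08, -0.076, -0.072, -0.068, -0.064, -0.06, -0.056, -0.052, -0.048, -0.044, -0.04, -0.036, -0.032, -0.028, -0.024, -0.02, -0.016, -0.012, -0.008]
```

Call:
arm_command([
  [[0, 0, 0, 0, 0, 0, 0.15], [0, 0, 0, 0, 0, 0, 0.15], [0, 0, 0, 0, 0, -1, 0.15], [0, 0, 0, 0, 0, -2.5, 0.15], [0, 0, 0, 0, 0, -4, 0.15], [0, 0, 0, 0, 0, -4.7, 0.15], [0, 0, 0, 0, 0, -4.7, 0.15], [0, 0, 0, 0, 0, -4.7, 0.15]],
])

```text
clock: 21.73
tool_pos: [0.5952, -0.1298, 0.0924]
orientation: [179.9, -0.0, -92.5]
force: [-0.1, 0.6, 1.0]
opening: 0.0135
```

Call:
arm_command([
  [[0, 0, 0, 0.07, 1.5, 0, 0.15], [0, 0, 0, 0.13, 3, 0, 0.15], [0, 0, 0, 0.2, 4.6, 0, 0.15], [0, 0, 0, 0.27, 6.2, 0, 0.15], [0, 0, 0, 0.34, 7.8, 0, 0.15], [0, 0, 0, 0.41, 9.4, 0, 0.15], [0, 0, 0, 0.48, 11, 0, 0.15], [0, 0, 0, 0.54, 12.3, 0, 0.15]],
])

```text
clock: 22.4
tool_pos: [0.6014, -0.0058, 0.0939]
orientation: [-179.9, 0.0, -92.5]
force: [0.3, 0.4, -0.5]
opening: 0.013
```

Call:
arm_command([
  [[0, 0, 0, 0, -0.3, 3, 0.15], [0, 0, 0, 0, -0.3, 7, 0.15], [0, 0, 0, 0, -0.3, 10, 0.6], [0, 0, 0, 0, 0, 11, 1], [0, 0, 0, 0.15, 4, 11, 1], [0, 0, 0, 0.3, 8, 11, 1], [0, 0, 0, 0.5, 12, 11, 1], [0, 0, 0, 0.5, 12, 11, 1]],
])

```text
clock: 23.07
tool_pos: [0.6065, 0.1186, 0.2035]
orientation: [-179.9, 0.1, -92.3]
force: [0.4, -1.0, -0.4]
opening: 0.0474
```

```bash
python3 - <<'E'
from trk import *
M,im=snap("scene","s10");o=ctrl.get_obs(); print(o["clock"],o["tool_pos"],o["force"],o["opening"]); print(wall(im,M).tolist())
print("A then",wall(cv2.imread("pics/s4.png"),M).tolist())
E
```

```text
23.1167 [0.60601373 0.11639383 0.20327127] [ 0.06168088  0.46985716 -0.22761967] 0.051733460703645595
[0.028, 0.032, 0.036, 0.04, 0.044, 0.048, 0.052, 0.056, 0.06, 0.064, 0.068, 0.072, 0.076, 0.08, 0.084, 0.088, 0.092, 0.096, 0.1, 0.104, 0.108, 0.112, 0.116, 0.12, 0.124]
A then [0.028, 0.032, 0.036, 0.04, 0.044, 0.048, 0.052, 0.056, 0.06, 0.064, 0.068, 0.072, 0.076, 0.08, 0.084, 0.088, 0.092, 0.096, 0.1, 0.104, 0.108, 0.112, 0.116, 0.12, 0.124]
```

Box C is in the same place as box A was at this stage. Same grip as before.

Call:
arm_command([
  [[0, 0, 0, -0.15, -2.5, 0, 1], [0, 0, 0, -0.15, -2.5, 0, 1], [0, 0, 0, -0.15, -2.5, -3, 1], [0, 0, 0, -0.15, -2.5, -6, 1], [0, 0, 0, -0.15, -2.5, -9, 1], [0, 0, 0, -0.15, -2.5, -11, 1], [0, 0, 0, -0.15, -2.5, -11.6, 1], [0, 0, 0, -0.15, -2.5, -11.6, 1]],
])

```text
clock: 23.78
tool_pos: [0.6033, 0.087, 0.0854]
orientation: [179.8, -0.1, -92.6]
force: [-0.3, -0.2, 0.3]
opening: 0.0878
```

Call:
arm_command([
  [[0, 0, 0, 0, 0, 0, 0.4], [0, 0, 0, 0, 0, 0, 0.4], [0, 0, 0, 0, 0, 0, 0.4], [0, 0, 0, 0, 0, 0, 0.4], [0, 0, 0, 0, 0, 0, 0.4], [0, 0, 0, 0, 0, 0, 0.4]],
])

```text
clock: 24.28
tool_pos: [0.6048, 0.0882, 0.0878]
orientation: [-179.9, 0.0, -92.5]
force: [-1.6, -0.2, 4.9]
opening: 0.0598
```

Call:
arm_command([
  [[0, 0, 0, 0.07, 1.5, 0, 0.4], [0, 0, 0, 0.17, 4, 0, 0.4], [0, 0, 0, 0.3, 7, 0, 0.4], [0, 0, 0, 0.44, 10, 0, 0.4], [0, 0, 0, 0.57, 13, 0, 0.4], [0, 0, 0, 0.68, 15.5, 0, 0.4], [0, 0, 0, 0.76, 17.5, 0, 0.4], [0, 0, 0, 0.78, 18, 0, 0.4]],
])

```text
clock: 24.95
tool_pos: [0.6126, 0.2718, 0.0878]
orientation: [-179.9, 0.1, -92.4]
force: [-0.3, -2.0, 6.8]
opening: 0.0596
```

Call:
arm_command([
  [[0, 0, 0, 0.01, 0.3, 0, 0.4], [0, 0, 0, 0.03, 0.6, 0, 0.4], [0, 0, 0, 0.04, 0.9, 0, 0.4], [0, 0, 0, 0.05, 1.2, 0, 0.4], [0, 0, 0, 0.05, 1.2, 0, 0.4]],
])

```text
clock: 25.37
tool_pos: [0.613, 0.28, 0.0878]
orientation: [-179.9, -0.0, -92.5]
force: [0.6, -2.0, 6.0]
opening: 0.0598
```

Call:
arm_command([
  [[0, 0, 0, 0.01, 0.2, 0, 0.4], [0, 0, 0, 0.02, 0.4, 0, 0.4], [0, 0, 0, 0.03, 0.6, 0, 0.4], [0, 0, 0, 0.03, 0.6, 0, 0.4]],
])

```text
clock: 25.7
tool_pos: [0.6128, 0.2804, 0.088]
orientation: [179.9, -0.5, -92.6]
force: [2.7, -21.2, 11.4]
opening: 0.0595
```

```bash
python3 - <<'E'
from trk import *
M,im=snap("scene","s11");o=ctrl.get_obs(); print(o["clock"],o["tool_pos"],o["force"],o["opening"]); print(wall(im,M,z=.08).tolist())
E
```

```text
25.75 [0.61282666 0.28037375 0.08794509] [  1.43544576 -21.77876895  10.46141724] 0.05988897962713156
[0.216, 0.22, 0.224, 0.228, 0.232, 0.244, 0.248, 0.26, 0.296, 0.308, 0.312]
```

Home: −21 N at the stop, and the wall spans 0.216 to 0.312 as it did for A. Release, centre the grip and lift.

Call:
arm_command([
  [[0, 0, 0, 0, -0.4, 0, 0.4], [0, 0, 0, 0, -0.4, 0, 1], [0, 0, 0, 0, -0.4, 0, 1], [0, 0, 0, 0, -0.4, 0, 1], [0, 0, 0, 0, -0.4, 0, 1], [0, 0, 0, -0.06, -1.5, -0.3, 1], [0, 0, 0, -0.12, -2.6, -0.4, 1], [0, 0, 0, -0.12, -2.6, -0.4, 1]],
])

```text
clock: 26.42
tool_pos: [0.6106, 0.2577, 0.082]
orientation: [179.9, -0.1, -92.6]
force: [-0.3, -0.5, 0.5]
opening: 0.0877
```

Call:
arm_command([
  [[0, 0, 0, 0, 0, 0, 0.3], [0, 0, 0, 0, 0, 0, 0.3], [0, 0, 0, 0, 0, 0, 0.3], [0, 0, 0, 0, 0, 0, 0.3], [0, 0, 0, 0, 0, 0, 0.3], [0, 0, 0, 0, 0, 0, 0.3]],
])

```text
clock: 26.92
tool_pos: [0.6117, 0.2602, 0.0829]
orientation: [-180.0, 0.0, -92.5]
force: [0.4, -0.3, 0.3]
opening: 0.0596
```

```bash
python3 - <<'E'
from trk import *
M,im=snap("scene","s12");o=ctrl.get_obs(); print(o["clock"],o["tool_pos"],o["force"],o["opening"]); print(wall(im,M,z=.08).tolist())
E
```

```text
26.9667 [0.61171729 0.26017083 0.0828753 ] [0.81879616 0.97555498 0.33450369] 0.05982915129620049
[0.296, 0.3, 0.304, 0.308, 0.312, 0.316]
```

Call:
arm_command([
  [[0, 0, 0, 0, 0, 2.5, 0.3], [0, 0, 0, 0, 0, 5, 0.3], [0, 0, 0, 0, 0, 7, 0.3], [0, 0, 0, -4, -1, 7, 0.3], [0, 0, 0, -8, -2, 7, 0.3], [0, 0, 0.03, -12, -3.5, 7, 0.3], [0, 0, 0.03, -15.5, -5, 7, 0.3], [0, 0, 0.03, -18, -6.5, 7, 0.3]],
])

```text
clock: 27.63
tool_pos: [0.428, 0.1932, 0.1518]
orientation: [179.9, -0.1, -90.8]
force: [-1.3, 0.6, -3.3]
opening: 0.06
```

Call:
arm_command([
  [[0, 0, 0, -2.5, -0.5, 0, 0.3], [0, 0, 0, -2.5, -0.5, 0, 0.3], [0, 0, 0, -2.5, -0.5, -3, 0.3], [0, 0, 0, -2.5, -0.5, -6, 0.3], [0, 0, 0, -2.5, -0.5, -8, 0.3], [0, 0, 0, -2.5, -0.5, -10, 0.3], [0, 0, 0, -2.5, -0.5, -11, 0.3], [0, 0, 0, -2.5, -0.5, -11, 0.3]],
])

```text
clock: 28.3
tool_pos: [0.4049, 0.1884, 0.0403]
orientation: [179.8, -0.2, -90.8]
force: [0.5, -0.5, -4.3]
opening: 0.0597
```

Call:
arm_command([
  [[0, 0, 0, 0, 0, -0.4, 0.3], [0, 0, 0, 0, 0, -0.7, 0.3], [0, 0, 0, 0, 0, -0.7, 0.3]],
])

```text
clock: 28.55
tool_pos: [0.4067, 0.1902, 0.0359]
orientation: [-180.0, 0.0, -90.8]
force: [0.1, 0.3, -3.4]
opening: 0.0599
```

Call:
arm_command([
  [[0, 0, 0, 0, 0, -0.2, 0.3], [0, 0, 0, 0, 0, -0.2, 0.3], [0, 0, 0, 0, 0, -0.2, 1], [0, 0, 0, 0, 0, -0.2, 1], [0, 0, 0, 0, 0, -0.2, 1], [0, 0, 0, 0, 0, -0.2, 1], [0, 0, 0, 0, 0, -0.2, 1]],
])

```text
clock: 29.13
tool_pos: [0.4068, 0.1901, 0.034]
orientation: [-180.0, 0.0, -90.8]
force: [0.2, 1.0, 0.0]
opening: 0.0852
```

Call:
arm_command([
  [[0, 0, 0, 0, 0, 3, 1], [0, 0, 0, 0, 0, 7, 1], [0, 0, 0, 0, 0, 11, 1], [0, 0, 0, 0, -4, 14, 1], [0, 0, 0, 0, -8, 16, 1], [0, 0, 0, 0, -12, 16, 1], [0, 0, 0, 0, -16, 16, 1], [0, 0, 0, 0, -20, 16, 1]],
])

```text
clock: 29.8
tool_pos: [0.4064, -0.0062, 0.1949]
orientation: [-179.9, 0.1, -90.7]
force: [1.5, 0.4, -1.2]
opening: 0.0875
```

Call:
arm_command([
  [[0, 0, 0, 0, -4, 0, 1], [0, 0, 0, 0, -8, 0, 1], [0, 0, 0, 0, -12, 0, 1], [0, 0, 0, 0, -12, 0, 1], [0, 0, 0, 0, -12, 0, 1]],
])

```text
clock: 30.22
tool_pos: [0.4059, -0.1272, 0.1936]
orientation: [180.0, -0.0, -91.1]
force: [0.1, 1.2, 0.1]
opening: 0.0875
```

```bash
python3 - <<'E'
from h import *
M,im=snap("scene","s13");M2,im2=snap("side","d13");o=ctrl.get_obs(); print(o["clock"],o["tool_pos"],o["force"],o["opening"])
d=cv2.convertScaleAbs(cv2.resize(im[120:330,150:530],(800,442)),alpha=1.6)
cv2.imwrite("pics/f13.png",np.hstack([cv2.resize(d,(440,243)),cv2.resize(im2[150:320,100:350],(357,243))]))
e=np.zeros((600,800,3),np.uint8); e[:300]=cv2.resize(d,(800,300)); e[300:,:440]=cv2.resize(im2[150:320,100:350],(440,300)); cv2.imwrite("pics/f13.png",e)
E
```

```text
30.3167 [ 0.40642829 -0.1249382   0.19373132] [-0.17324653  0.31901619 -0.23934697] 0.08737314560966544
```

View pics/f13.png

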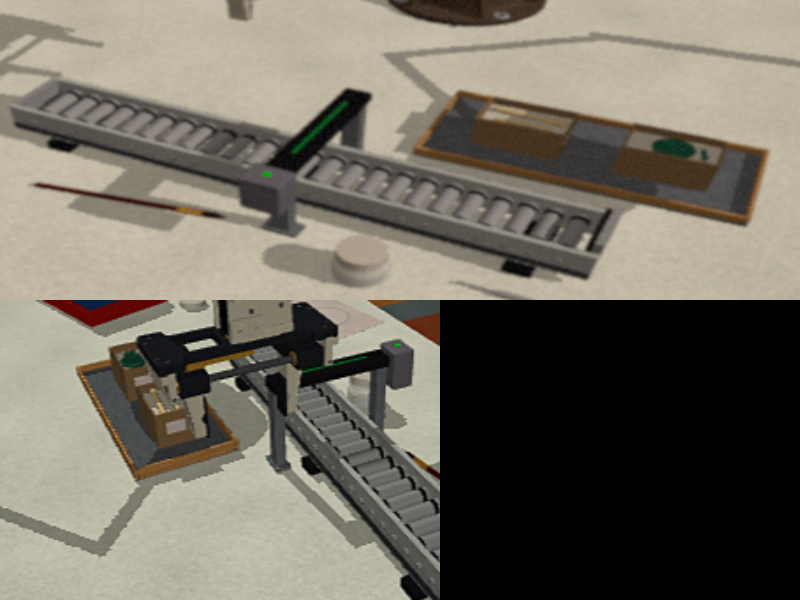

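Both boxes stand flat inside the tray, C at about (525,130) and A at about (670,158). The jar and brush are where they were, and the gripper is clear of everything. I'm handing the job in.

```bash
python3 -c "
from plant import ctrl
print(ctrl.close_job())"
```

```text
the job is handed in; nothing more can be done
None
```

I recorded both boxes that were present and handed the job in at about 30 s on the robot clock. Box A has the bronze disc and box C the bone pins; box B was absent. Each box was set on the infeed, rolled under the scan bar and taken on to the end stop. Only there did I re-grip it at its centre, lift it, and stand it in the tray.

**Last checks:**
- **At the stop:** the fingers met about 16 N (A) and 21 N (C). After release and re-grip, the camera still showed each box at the stop.
- **In the tray:** the last pictures show both boxes upright inside the rim. I released A at about (0.407, 0.350) and C at about (0.407, 0.190). The gripper is open and clear of them.
- **Bystanders:** the jar and brush look unmoved. I did not look closely at the pick at the end; its visible part looked unchanged and the arm never went near it.

**What disagreed:** early estimates from the fixed cameras, and wrist pictures taken while the arm was still moving, were off by up to about 1 cm. I measured the track again with the arm at rest before setting the first box on the rollers. I noticed no grip loss and no box knocked aside.

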